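# Open up the plant cabinet: latched door first, then the overlapped one

### The job

Open the little double-door plant cabinet so the winter sun gets in: swing the hook latch well clear, open the left door (the one whose cover strip overlaps the other), and only then open the right door. Leave both doors standing open at a right angle or slightly beyond, swing everything gently, and do not disturb the vase, the watering can or the two potted plants inside.

Things in the scene. Friction and masses are not known exactly. Their poses are not given: they have to be found in the camera images.
- cabinet: Fixed plant cabinet, green sides, pale wood roof: 340 mm wide (its y), 170 mm deep (x = 0 at the carcass front to +170 mm at the back), flat roof top at 200 mm. Origin: middle of the carcass's lower front edge, on the tabletop. -x points out of the front, roughly to the robot; +y to the left door. Two glazed doors cover the front; all that must be worked stands above the roof.
- left_door (a joint): Left door, rad: 0 shut, grows swinging out to the front, 1.57 square to it, stop 2.2; would strike the vase beyond about 1.9. Leaf 14 mm thick, reaches 164 mm from its hinge axis, top edge at 200 mm. A pale wooden strip on its front meeting edge overlaps the right door by 14 mm, so that one cannot open first. Stiff hinge (0.12 N m): stays where left.
- left_hinge (a point): On the left door's upright hinge axis, on its front face, 200 mm up: cabinet x = -16 mm, y = +166 mm. Axes turn with the door.
- right_door (a joint): Right door, rad: 0 shut, grows swinging out to the front, 1.57 square to it, stop 2.2. Mirror image of the left one without strip or pin; same sizes and stiff hinge.
- right_hinge (a point): On the right door's upright hinge axis, on its front face, 200 mm up: cabinet x = -16 mm, y = -166 mm. Axes turn with the door.
- hook (a joint): Black hook latch over the roof, rad: 0 points straight out over the front, grows as its tip swings to the cabinet's +y side, away from the left pull tab; stop 1.8. Starts at 0 to 0.12. Its lip stands before a steel pin (10 mm across, top at 214 mm) on the left door's top edge and holds that door shut; free beyond about 0.35. Light friction (0.04 N m): stays where left. Push the bar's side.
- hook_pivot (a point): On the hook's upright pivot axis, mid-thickness of the bar, 229 mm above the tabletop: cabinet x = +51 mm, y = +121 mm.
- hook_tip (a point): Centre of the hook bar near its tip, 72 mm from the pivot, 229 mm above the tabletop. Bar 14 mm wide, 14 mm thick (222 to 236 mm up, clear of pin and roof), ending 76 mm from the pivot; the tip lip is 28 mm wide, 8 mm thick and hangs down to 204 mm.
- left_pull (a point): Centre of the left door's red pull tab: upright plate on the door's top edge, 10 mm thick (normal to the door), 30 mm wide (along it), 55 mm high (200 to 255 mm up), 130 mm from the hinge axis, 7 mm behind the door's front face. A finger fits behind it over the roof and can push it open. Its x axis is normal to the door, to the inner side.
- right_pull (a point): Centre of the right door's red pull tab: same form, 130 mm from the right hinge axis, 7 mm behind the door's front face. Its x axis is normal to the door, to the inner side.
- vase: Blue ceramic vase, 90 mm across, 165 mm high, standing left in front of the cabinet just beyond the left door's swing; origin at the centre of its underside. Leave alone.
- watering_can: Yellow plastic watering can, body 110 mm across, 110 mm high (handle 172 mm), spout to its -y reaching 150 mm from the centre, standing right of the cabinet; origin at the centre of its underside. Leave alone.
- pot_a: Small plant in a green glass pot, 68 mm across, pot 65 mm high, inside the cabinet; origin at the centre of its underside. Leave alone.
- pot_b: Second plant in a green glass pot, same size, inside the cabinet; origin at the centre of its underside. Leave alone.

How it is judged:
By the outcome, as a careful person would: the job done as asked, in the order asked, and still so for the second after the job is handed in, with the robot touching nothing.
It also fails if it takes over 69 s, if anything falls off the work surface, if the arm or the gripper's body presses on something with over 40 N, if the wrist force passes 120 N, or if a joint passes its speed limit or range.

### The arm

A 6-joint arm with a two-finger parallel gripper is mounted at the origin on the work surface. World frame = base frame: x ahead of the robot, y to its left, z up, the work surface at z = 0. Lengths are in m, angles in rad, forces in N, time in s.
With the tool pointing down it reaches from about 0.35 to 0.875 m from the base axis. Payload 4.2 kg.
Tool frame: the origin (TCP) lies at the very end of the fingers, on their centre line; the grasp point (between the pads) lies 19 mm behind it (robot.grip_point_offset is the z of the grasp point in the tool frame, in m); z points along the fingers, y is the direction in which the jaws open and shut (so a half turn about z gives the same grasp; the last joint's range is limited). The gripper opens to 85 mm and grips with 20 to 120 N. Pads are 22 mm wide; open, the fingers measure 114 mm over their backs; the gripper's body (76 mm by 85 mm) begins 54 mm behind the grasp point. The pads swing forward as they close: fully open they stand 13 mm farther back than shut.
Start: joints at [-0.906, 0.385, 0.008, 0, -1.194, -0.259], TCP at [0.247, -0.574, 0.231] pointing down, gripper open.
Joint ranges: [-3.14, 3.14], [-1.21, 2.06], [-1.07, 1.41], [-3.16, 2.05], [-2.99, -0.16], [-3.1, 3.1]. Speed limits (rad/s): [2.79, 2.79, 3.14, 3.14, 3.14, 3.14].

### API

Orientations are given as [roll, pitch, yaw] about the fixed x, y, z axes, in that order (R = Rz(yaw) Ry(pitch) Rx(roll)).
In Python, from bench import robot gives the robot as it stands.
- The arm moves only by the shell command python3 -m inch 'ROWS'. ROWS is text: rows parted by semicolons, each of 7 numbers parted by spaces: the turn, a rotation vector about the world's x, y, z in rad, then the shift along the world's x, y, z in cm, then the closure in counts, from 0 (fully open) to 255 (shut). In form: rx ry rz x y z claw; .... A call has 1 to 20 rows; each row is the pose to reach, as a shift and turn from the pose commanded when the call began; what a row does not reach only later rows make up. A row lasts 1/12 s, in which the tool goes at most 41.7 mm and 7.16 degrees, less where a joint would pass 70% of its speed; a pose out of reach is approached as far as the arm can. A call with a gripper value outside its range is refused whole. The fingers move at their own pace and stop on an object; the grip force is fixed at half the most. Time passes only in rows, so rows that repeat a pose let the fingers close. It gives the time, the measured TCP pose, the force and the opening at its end, in the units of the state.
- robot.read_state(): the state, without advancing time (a new reading comes with each control period).
- robot.snapshot(name): name is "scene" or "top" or "wrist"; returns a dict with "img" (384x512x3 uint8, red, green, blue), "vfov" (degrees; the focal length in pixels is half the picture's height over the tangent of half this angle, whatever the lens; pixels are square), "cx", "cy" (the principal point, pixels), "R" (3x3) and "t" (3): a world point X has camera coordinates R X + t. Camera axes: x right, y down, z forward; pixel columns grow to the right and rows downward; lengths in m; the calibration is good to about 2 mm. A picture is of the moment at which its call begins. There is no depth.
- robot.sign_off(): hands the job in, once; it reports no verdict.
The state is a dict: "time": time; "joint_positions": joint angles; "joint_velocities": joint speeds; "joint_efforts": joint torques, N m; "tcp_pos": TCP position; "ee_rot": TCP orientation; "ft_force": force on the tool from outside, world axes, zero at the start; "wrist_torque": the same for the moment, N m; "grip_width": finger opening in m.
Only numpy, scipy, OpenCV 4.12 (cv2) and the standard library are available. Lean on these libraries where they do the work, as an engineer would, in place of code of your own. Each camera call takes 0.05 s, during which the arm holds its last target.

## Working session

There is one attempt and no reset: what is moved stays moved. The work goes in short steps, Python scripts to look and compute and a shell command to move; the robot and the scene stay as the last step left them, time stands still between calls to the robot, and variables do not carry over. Pictures are saved under pics/ and viewed, and the job is handed in when it is done.

```bash
mkdir -p pics; ls; python3 - <<'E'
from bench import robot
import cv2
s=robot.read_state();print(s['time'],s['tcp_pos'],s['ee_rot'],s['grip_width'])
for n in("scene","top","wrist"):
    p=robot.snapshot(n);cv2.imwrite(f"pics/{n}0.png",p["img"][:,:,::-1]);print(n,p["vfov"],p["cx"],p["cy"],p["R"],p["t"])
E
```

```text
pics
0.0 [ 0.24648395 -0.57369118  0.23020554] [ 3.13937985e+00 -9.14359864e-05 -2.73602620e+00] 0.08520495864724129
scene 53.39452815250741 253.2527952115588 200.26101558263184 [[-0.98917112 -0.14665197 -0.00580495]
 [-0.12528087  0.86430421 -0.48711696]
 [ 0.0764539  -0.48111478 -0.87331745]] [0.62402187 0.1620419  1.18203214]
top 57.54628129712636 253.17197634375512 190.3945478874924 [[-0.01968612 -0.99934011 -0.03052537]
 [-0.99584395  0.02231442 -0.0883    ]
 [ 0.08892289  0.02866022 -0.99562609]] [0.03600199 0.60526717 0.8873555 ]
wrist 67.55316897397026 258.2625967128698 195.79499510356416 [[-0.39422245  0.91901399  0.00139363]
 [ 0.88452459  0.37901537  0.2719625 ]
 [ 0.24940914  0.10844642 -0.96230684]] [ 0.62372733 -0.03780644  0.37745767]
```

View pics/scene0.png

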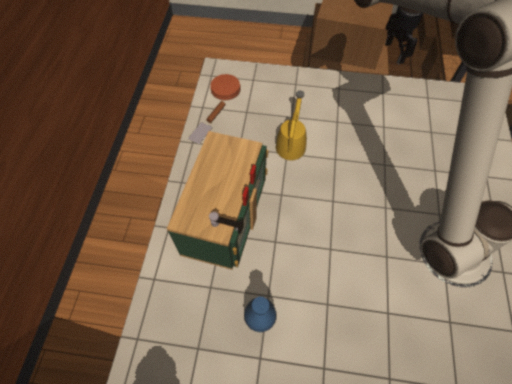

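View pics/top0.png

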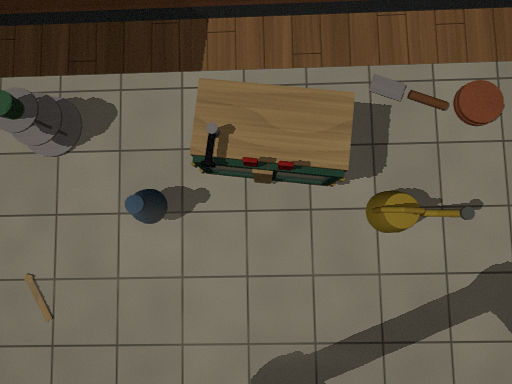

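View pics/wrist0.png

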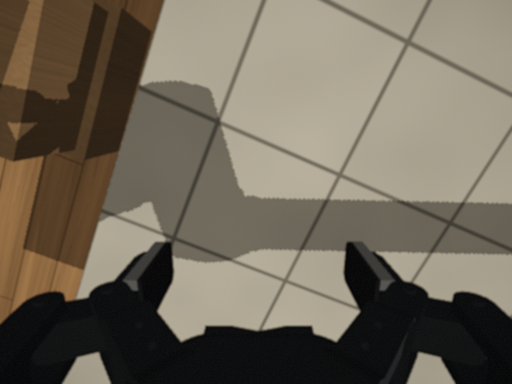

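The top view shows the cabinet at about (195–355, 80–185), the vase at (148,206), the can at (395,212), and the hook from (212,130) to (210,162). I'll zoom in to measure.

```bash
cat > h.py <<'E'
import numpy as np,cv2
from bench import robot
def ray(p,u,v,z):
    f=p["img"].shape[0]/2/np.tan(np.radians(p["vfov"])/2)
    R=np.array(p["R"]);t=np.array(p["t"]);c=-R.T@t
    d=R.T@np.array([(u-p["cx"])/f,(v-p["cy"])/f,1]);return c+d*(z-c[2])/d[2]
def proj(p,X):
    f=p["img"].shape[0]/2/np.tan(np.radians(p["vfov"])/2)
    c=np.array(p["R"])@np.array(X)+p["t"];return c[:2]/c[2]*f+[p["cx"],p["cy"]]
def crop(p,name,u0,v0,w,h,k):
    a=p["img"][v0:v0+h,u0:u0+w,::-1];cv2.imwrite("pics/"+name,cv2.resize(a,None,fx=k,fy=k,interpolation=cv2.INTER_CUBIC))
E
python3 - <<'E'
from h import *
p=robot.snapshot("top");crop(p,"top1.png",185,70,180,125,4)
p=robot.snapshot("scene");crop(p,"scene1.png",160,120,120,150,4)
E
```

```text
(no output)
```

View pics/top1.png

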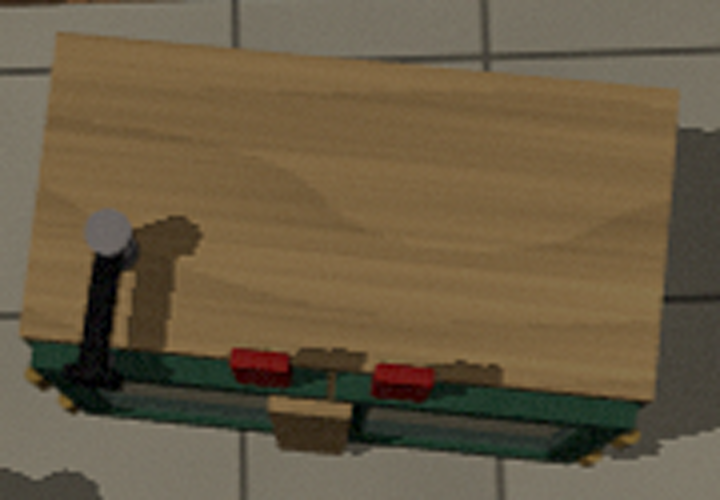

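View pics/scene1.png

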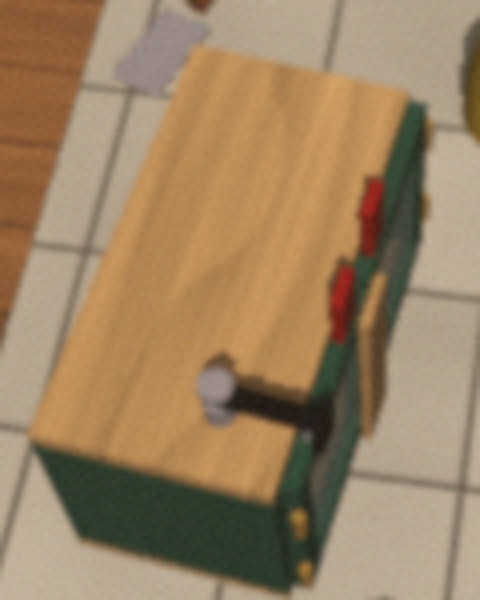

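Top crop: roof corners are at (58,33), (679,91), (653,401) and (22,338), pull tabs at (262,367) and (403,382), and the hook tip at about (94,375). I'll fit the pose from the corners.

```bash
python3 - <<'E'
from h import *
from scipy.optimize import least_squares
from scipy.spatial.transform import Rotation as Ro
p=robot.snapshot("top");q=robot.snapshot("scene")
loc=np.array([[.17,.17],[.17,-.17],[0,-.17],[0,.17]])
tu=np.array([[58,33],[679,91],[653,401],[22,338]])/4+[185,70]
su=np.array([[33,437],[197,47],[408,93],[275,500]])/4+[160,120]
W=lambda v,x,y,z:[v[0]+np.cos(v[2])*x-np.sin(v[2])*y,v[1]+np.sin(v[2])*x+np.cos(v[2])*y,z]
def res(v,c=(p,q)):
    r=[]
    for cam,uv in zip((p,q),(tu,su)):
        if any(cam is k for k in c):
            for l,u in zip(loc,uv): r.extend(proj(cam,W(v,*l,.2))-u)
    return np.array(r)
for c in((p,q),(p,),(q,)):
    s=least_squares(res,[.6,0,0],args=(c,));print(s.x,np.round(s.fun,1))
s=least_squares(res,[.6,0,0]);v=s.x
for u in tu: print(ray(p,*u,.2))
print("lpull",W(v,-.009,.036,.255),"rpull",W(v,-.009,-.036,.255),"pivot",W(v,.051,.121,.229))
for n,X in dict(lp=W(v,-.009,.036,.255),rp=W(v,-.009,-.036,.255),piv=W(v,.051,.121,.236),tip0=W(v,-.021,.121,.236)).items():
    print(n,(proj(p,X)-[185,70])*4,(proj(q,X)-[160,120])*4)
tip=ray(p,94/4+185,377/4+70,.229)
c,sn=np.cos(v[2]),np.sin(v[2]);d=tip[:2]-v[:2];print("tip local",c*d[0]+sn*d[1],-sn*d[0]+c*d[1])
for n,u in dict(vase=(148,206),can=(395,212)).items(): print(n,ray(p,*u,.1))
S=robot.read_state();print(S["time"])
E
```

```text
[ 0.64939364 -0.01484056 -0.12412499] [-0.8  0.4 -0.1 -0.1  0.   0.2 -1.   0.3 -0.9 -0.8 -0.4 -0.9  0.7 -0.6
  0.1 -0.7]
[ 0.64978178 -0.01566741 -0.12606142] [-0.2  0.1  0.4 -0.2  0.4  0.1 -0.6 -0.1]
[ 0.6486312  -0.01285666 -0.12115759] [-0.7  0.1 -0.4 -0.3  0.7 -0.1  0.5  0.1]
[0.83993451 0.13114014 0.2       ]
[ 0.79670199 -0.20474846  0.2       ]
[ 0.6286958  -0.18352711  0.2       ]
[0.67100695 0.15162701 0.2       ]
lpull [np.float64(0.6449199127399059), np.float64(0.02199672378034123), 0.255] rpull [np.float64(0.6360058448074224), np.float64(-0.04944933554342461), 0.255] pivot [np.float64(0.7149818479300039), np.float64(0.09891437609382854), 0.229]
lp [259.62146467 362.24750105] [344.51919266 284.3860082 ]
rp [404.93249925 376.54627508] [374.01005839 195.83326226]
piv [109.00701927 237.64201832] [219.0609653  387.84958771]
tip0 [ 92.88601971 375.56140948] [326.36287783 414.65358065]
tip local -0.020645721923829564 0.12158358485523903
vase [0.56719738 0.27649353 0.1       ]
can [ 0.54059555 -0.31332196  0.1       ]
0.35
```

The fit agrees to under 1 pixel: cabinet origin at (0.649, -0.015), yaw -0.125, hook angle about 0. Next: close the fingers, rise, align the tool to the cabinet, and move over the start of the hook push.

```bash
python3 -m inch '0 0 0 0 0 4 255; 0 0 0 0 0 8 255; 0 0 -0.12 2 3 10 255; 0 0 -0.24 4 6 10 255; 0 0 -0.36 6 9 10 255; 0 0 -0.48 8 12 10 255; 0 0 -0.53 10 15 10 255; 0 0 -0.53 12 18 10 255; 0 0 -0.53 14 21 10 255; 0 0 -0.53 16 24 10 255; 0 0 -0.53 18 27 10 255; 0 0 -0.53 20 30 10 255'; python3 -m inch '0 0 0 2 3 0 255; 0 0 0 4 6 0 255; 0 0 0 6 9 0 255; 0 0 0 8 12 0 255; 0 0 0 10 15 0 255; 0 0 0 12 18 0 255; 0 0 0 14 21 0 255; 0 0 0 16 24 0 255; 0 0 0 18 27 0 255; 0 0 0 20 30 0 255; 0 0 0 21 32 0 255; 0 0 0 21.9 33.8 0 255; 0 0 0 21.9 33.8 0 255;0 0 0 21.9 33.8 0 255'; python3 - <<'E'
from h import *
p=robot.snapshot("top");crop(p,"top2.png",185,70,180,125,4)
p=robot.snapshot("wrist");cv2.imwrite("pics/w2.png",p["img"][:,:,::-1])
print(robot.read_state())
E
```

```text
time: 1.35
tcp_pos: [0.4473, -0.2725, 0.3316]
ee_rot: [-3.142, 0.001, 3.017]
ft_force: [1.3, -1.7, 0.6]
grip_width: 0.0004
time: 2.52
tcp_pos: [0.6659, 0.0648, 0.3304]
ee_rot: [-3.141, -0.001, 3.019]
ft_force: [-0.7, 0.0, 0.2]
grip_width: 0.0001
{'time': 2.6167, 'joint_positions': array([ 3.36289221e-01,  4.19466461e-01,  3.06583528e-01,  1.78062992e-04,
       -1.45822640e+00, -2.03157403e+00]), 'joint_velocities': array([-0.01102322, -0.0137097 , -0.00393799, -0.00114372,  0.00066399,
       -0.00193455]), 'joint_efforts': array([ 5.02818692e-01, -4.15332055e+01,  2.01113963e+01,  4.43303347e+00,
        1.30607488e-02,  3.08448089e-04]), 'tcp_pos': array([0.66548476, 0.06329363, 0.33134209]), 'ee_rot': array([-3.14129500e+00, -2.01690912e-04,  3.01712417e+00]), 'ft_force': array([-0.69124974, -0.45813138,  0.52366072]), 'wrist_torque': array([ 0.04847987, -0.00391815,  0.00846672]), 'grip_width': -0.00018117470216653437}
```

View pics/top2.png

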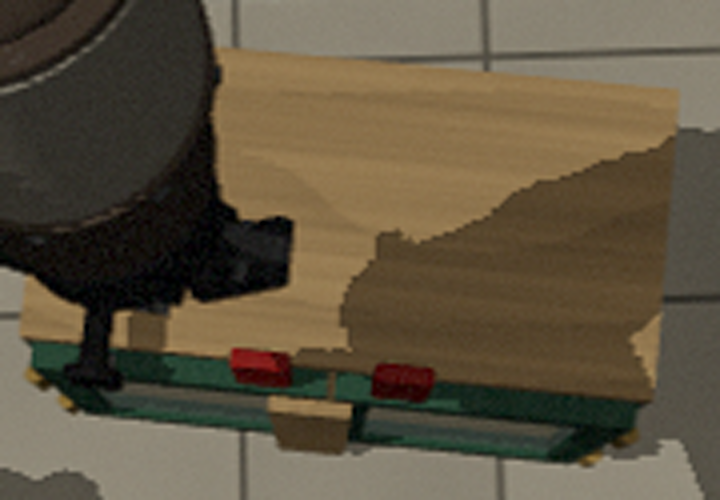

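View pics/w2.png

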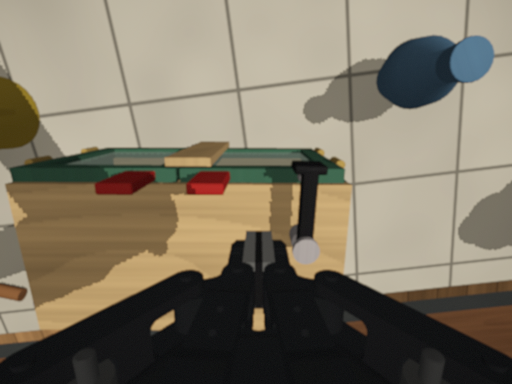

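The arm is above the roof, left of the hook, with both tabs and the hook visible. With this yaw, joint 6 would run out of range during the left-door push, so I'll make a quarter turn and then descend beside the hook bar.

```bash
python3 -m inch '0 0 0.12 0 0 0 255; 0 0 0.24 0 0 0 255; 0 0 0.36 0 0 0 255; 0 0 0.48 0 0 0 255; 0 0 0.6 0 0 0 255; 0 0 0.72 0 0 0 255; 0 0 0.84 0 0 0 255; 0 0 0.96 0 0 0 255; 0 0 1.08 0 0 0 255; 0 0 1.2 0 0 0 255; 0 0 1.32 0 0 -2 255; 0 0 1.44 0 0 -4 255; 0 0 1.56 0 0 -6 255; 0 0 1.571 0 0 -8 255; 0 0 1.571 0 0 -10 255; 0 0 1.571 0 0 -11 255; 0 0 1.571 0 0 -11.4 255; 0 0 1.571 0 0 -11.4 255; 0 0 1.571 0 0 -11.4 255'; python3 - <<'E'
from h import *
p=robot.snapshot("wrist");cv2.imwrite("pics/w3.png",p["img"][:,:,::-1])
p=robot.snapshot("scene");crop(p,"s3.png",150,110,130,150,4)
S=robot.read_state();print(S["joint_positions"])
th=-.1245;c,s=np.cos(th),np.sin(th);d=S["tcp_pos"][:2]-[.6494,-.0148]
print("local",c*d[0]+s*d[1],-s*d[0]+c*d[1])
def Wp(x,y): return np.array([.6494+c*x-s*y,-.0148+s*x+c*y])
def hk(a,r=.045,h=.018): return Wp(.051-r*np.cos(a)-h*np.sin(a),.121+r*np.sin(a)-h*np.cos(a))
for a in np.arange(-0.2,1.41,.1): print(round(a,2),np.round((hk(a)-S["tcp_pos"][:2])*100,2))
E
```

```text
time: 4.2
tcp_pos: [0.6663, 0.0634, 0.2187]
ee_rot: [-3.139, 0.0, -1.695]
ft_force: [-0.1, 0.5, -0.3]
grip_width: -0.0001
[ 3.36572517e-01  4.67037908e-01  1.07845582e-01  4.90098373e-04
 -1.20854515e+00 -4.60810178e-01]
local 0.007214938211182643 0.08007143103493664
-0.2 [0.5  1.38]
-0.1 [0.31 1.83]
0.0 [0.16 2.29]
0.1 [0.07 2.76]
0.2 [0.01 3.25]
0.3 [0.01 3.73]
0.4 [0.06 4.21]
0.5 [0.15 4.69]
0.6 [0.29 5.15]
0.7 [0.48 5.6 ]
0.8 [0.71 6.03]
0.9 [0.98 6.43]
1.0 [1.29 6.8 ]
1.1 [1.63 7.14]
1.2 [2.01 7.44]
1.3 [2.42 7.71]
1.4 [2.85 7.93]
```

View pics/w3.png

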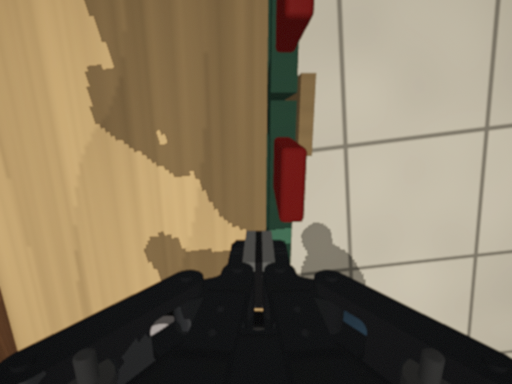

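View pics/s3.png

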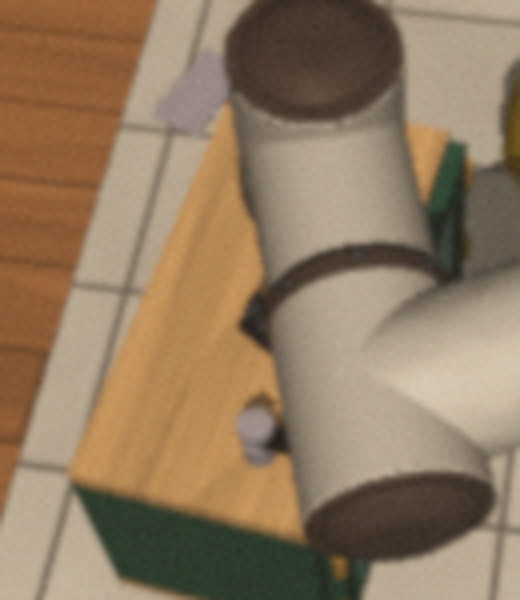

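The finger is beside the bar between the left tab and the hook. Now I'll push along the arc.

```bash
python3 -m inch '0 0 0 0.1 0.8 0 255; 0 0 0 0.1 1.4 0 255; 0 0 0 0.1 1.9 0 255; 0 0 0 0.1 2.3 0 255; 0 0 -0.05 0.1 2.5 0 255; 0 0 -0.1 0.1 2.75 0 255; 0 0 -0.15 0.05 3 0 255; 0 0 -0.2 0 3.25 0 255; 0 0 -0.25 0 3.5 0 255; 0 0 -0.3 0 3.75 0 255; 0 0 -0.35 0 4 0 255; 0 0 -0.4 0.05 4.2 0 255; 0 0 -0.45 0.1 4.45 0 255; 0 0 -0.5 0.15 4.7 0 255; 0 0 -0.55 0.2 4.9 0 255; 0 0 -0.6 0.3 5.15 0 255; 0 0 -0.65 0.4 5.4 0 255; 0 0 -0.7 0.5 5.6 0 255; 0 0 -0.75 0.6 5.8 0 255; 0 0 -0.8 0.7 6 0 255'; python3 -m inch '0 0 -0.05 0.15 0.2 0 255; 0 0 -0.1 0.3 0.4 0 255; 0 0 -0.15 0.45 0.6 0 255; 0 0 -0.2 0.6 0.8 0 255; 0 0 -0.25 0.75 0.95 0 255; 0 0 -0.3 0.9 1.1 0 255; 0 0 -0.35 1.1 1.25 0 255; 0 0 -0.4 1.3 1.45 0 255; 0 0 -0.45 1.5 1.6 0 255; 0 0 -0.5 1.7 1.7 0 255; 0 0 -0.52 1.8 1.75 0 255; 0 0 -0.52 1.8 1.75 0 255; 0 0 -0.52 1.7 1.5 0 255; 0 0 -0.52 1.3 0.5 0 255; 0 0 -0.52 1 -0.3 0 255; 0 0 -0.52 1 -0.3 3 255; 0 0 -0.52 1 -0.3 6 255; 0 0 -0.4 1 -3 9 255; 0 0 -0.3 1 -6 10 255; 0 0 -0.2 1 -9 10 255'; python3 - <<'E'
from h import *
p=robot.snapshot("top");crop(p,"top4.png",185,70,180,125,4)
p=robot.snapshot("scene");crop(p,"s4.png",150,110,130,150,4)
E
```

```text
time: 5.97
tcp_pos: [0.6722, 0.1243, 0.2171]
ee_rot: [3.141, -0.001, -2.497]
ft_force: [0.0, 0.4, 0.2]
grip_width: 0.0001
time: 7.63
tcp_pos: [0.6836, 0.0322, 0.3226]
ee_rot: [-3.139, 0.008, -2.689]
ft_force: [-0.2, 0.5, 0.5]
grip_width: 0.0002
```

View pics/top4.png

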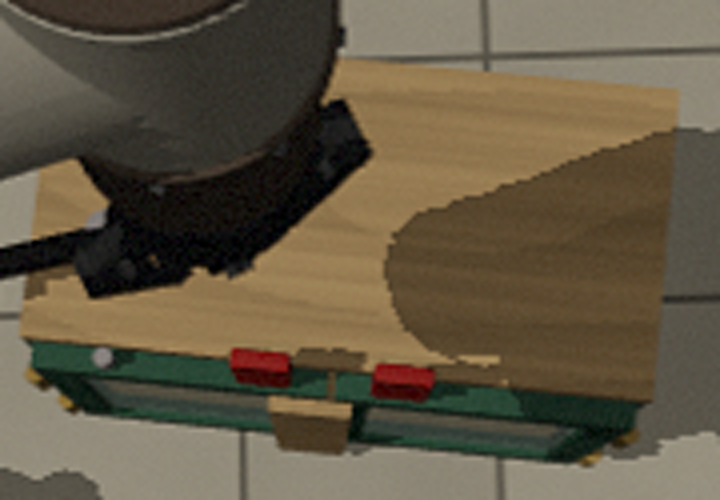

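View pics/s4.png

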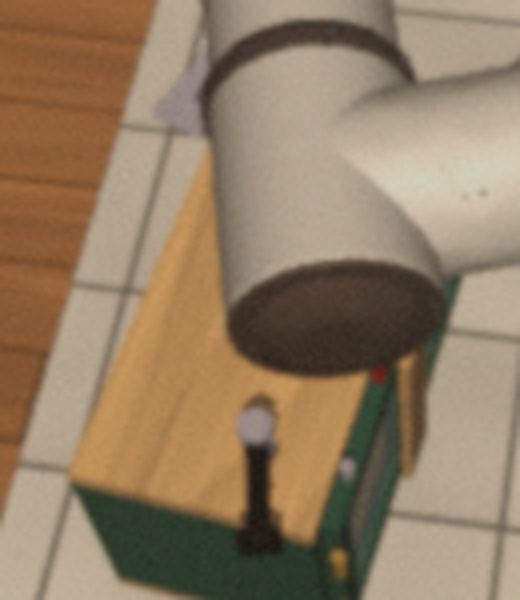

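The hook now lies along +y at roughly 1.3–1.5 rad, and the pin at crop (103,356) is free. Next I'll compute the arc for the left door.

```bash
cat >> h.py <<'E'
th=-.1245;c,s=np.cos(th),np.sin(th)
def Wp(x,y): return np.array([.6494+c*x-s*y,-.0148+s*x+c*y])
def Lp(X): d=np.array(X)[:2]-[.6494,-.0148]; return np.array([c*d[0]+s*d[1],-s*d[0]+c*d[1]])
def dr(b,sg=1,r=.13,h=.0145,g=0):
    k=.012+h+g; return Wp(-.016-r*np.sin(b)+k*np.cos(b), sg*(.166-r*np.cos(b)-k*np.sin(b)))
E
python3 - <<'E'
from h import *
S=robot.read_state();t=S["tcp_pos"];print(t,S["joint_positions"],S["ee_rot"])
b0=dr(0,g=.018);print("approach",b0,(b0-t[:2])*100)
for b in np.arange(0,1.76,.05): print(round(b,2),np.round((dr(b)-b0)*100,2))
E
```

```text
[0.68228712 0.0289745  0.3192406 ] [ 2.78956657e-01  4.48005091e-01  3.22193019e-01  7.29061041e-04
 -1.44259005e+00 -1.40654163e+00] [-3.14048760e+00  2.24367912e-03 -2.69828771e+00]
approach [0.68214984 0.01738227] [-0.01372799 -1.15922372]
0.0 [-1.79  0.22]
0.05 [-2.45  0.19]
0.1 [-3.11  0.19]
0.15 [-3.77  0.22]
0.2 [-4.43  0.29]
0.25 [-5.09  0.38]
0.3 [-5.74  0.51]
0.35 [-6.38  0.68]
0.4 [-7.02  0.87]
0.45 [-7.64  1.1 ]
0.5 [-8.25  1.36]
0.55 [-8.85  1.64]
0.6 [-9.43  1.96]
0.65 [-10.     2.31]
0.7 [-10.55   2.68]
0.75 [-11.08   3.08]
0.8 [-11.58   3.51]
0.85 [-12.07   3.96]
0.9 [-12.53   4.43]
0.95 [-12.97   4.93]
1.0 [-13.38   5.45]
1.05 [-13.77   5.99]
1.1 [-14.13   6.55]
1.15 [-14.46   7.12]
1.2 [-14.76   7.71]
1.25 [-15.03   8.32]
1.3 [-15.28   8.94]
1.35 [-15.49   9.56]
1.4 [-15.66  10.2 ]
1.45 [-15.81  10.85]
1.5 [-15.92  11.5 ]
1.55 [-16.01  12.16]
1.6 [-16.05  12.82]
1.65 [-16.07  13.49]
1.7 [-16.05  14.15]
1.75 [-16.    14.81]
```

```bash
python3 -m inch '0 0 0.12 0 -0.2 0 255; 0 0 0.24 0 -0.4 0 255; 0 0 0.36 0 -0.6 0 255; 0 0 0.48 0 -0.9 0 255; 0 0 0.6 0 -1.15 0 255; 0 0 0.72 0 -1.15 -2 255; 0 0 0.84 0 -1.15 -4 255; 0 0 0.96 0 -1.15 -6 255; 0 0 1 0 -1.15 -8 255; 0 0 1 0 -1.15 -9.5 255; 0 0 1 0 -1.15 -10.3 255; 0 0 1 0 -1.15 -10.3 255; 0 0 1 0 -1.15 -10.3 255'; python3 - <<'E'
from h import *
S=robot.read_state();t=S["tcp_pos"];print(t,S["joint_positions"],Lp(t))
p=robot.snapshot("top");crop(p,"top5.png",185,70,180,125,4)
p=robot.snapshot("wrist");cv2.imwrite("pics/w5.png",p["img"][:,:,::-1])
E
```

```text
time: 8.82
tcp_pos: [0.6828, 0.022, 0.2146]
ee_rot: [-3.141, -0.0, -1.695]
ft_force: [-0.2, 0.4, 0.8]
grip_width: -0.0001
[0.68277198 0.02199262 0.21461977] [ 2.68526863e-01  4.94728411e-01  1.42481879e-01  5.10805542e-04
 -1.21855583e+00 -3.93105882e-01] [0.02854482 0.04065193]
```

View pics/top5.png

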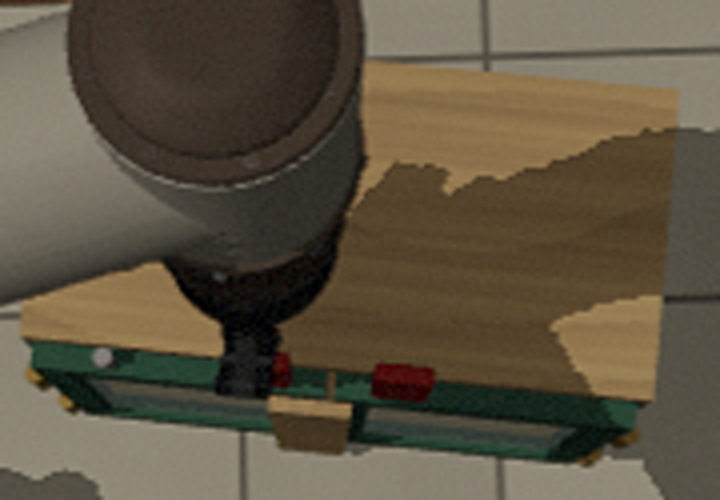

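View pics/w5.png

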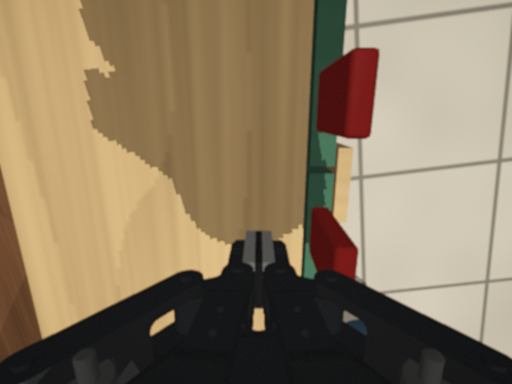

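The finger is 4.6 mm too far toward +y; I'll fold that into the push. Next I'll print a finer table of shifts from the current pose.

```bash
python3 - <<'E'
from h import *
t=robot.read_state()["tcp_pos"][:2]
for b in np.arange(0,.61,.04): print(round(b,2),np.round((dr(b)-t)*100,1))
E
```

```text
0.0 [-1.9 -0.3]
0.04 [-2.4 -0.3]
0.08 [-3.  -0.3]
0.12 [-3.5 -0.3]
0.16 [-4.  -0.3]
0.2 [-4.6 -0.2]
0.24 [-5.1 -0.1]
0.28 [-5.6 -0. ]
0.32 [-6.1  0.1]
0.36 [-6.6  0.2]
0.4 [-7.1  0.4]
0.44 [-7.6  0.6]
0.48 [-8.1  0.8]
0.52 [-8.6  1. ]
0.56 [-9.1  1.2]
0.6 [-9.6  1.5]
```

```bash
python3 -m inch '0 0 0 -0.3 -0.3 0 255; 0 0 0 -0.8 -0.3 0 255; 0 0 0 -1.2 -0.3 0 255; 0 0 0 -1.6 -0.3 0 255; 0 0 0 -1.9 -0.3 0 255; 0 0 -0.02 -2.2 -0.3 0 255; 0 0 -0.04 -2.5 -0.3 0 255; 0 0 -0.08 -3 -0.3 0 255; 0 0 -0.12 -3.5 -0.3 0 255; 0 0 -0.16 -4 -0.3 0 255; 0 0 -0.2 -4.6 -0.2 0 255; 0 0 -0.24 -5.1 -0.1 0 255; 0 0 -0.28 -5.6 0 0 255; 0 0 -0.32 -6.1 0.1 0 255; 0 0 -0.36 -6.6 0.2 0 255; 0 0 -0.4 -7.1 0.4 0 255'; python3 - <<'E'
from h import *
p=robot.snapshot("top");crop(p,"top6.png",185,90,180,125,4)
S=robot.read_state();t=S["tcp_pos"][:2];print(S["joint_positions"],S["tcp_pos"])
for b in np.arange(.4,1.2,.04): print(round(b,2),np.round((dr(b)-dr(.4))*100,1))
print((dr(.4)-t)*100)
E
```

```text
time: 10.25
tcp_pos: [0.612, 0.0265, 0.215]
ee_rot: [-3.14, 0.001, -2.098]
ft_force: [1.6, 0.3, 2.1]
grip_width: 0.0001
[ 3.07978621e-01  3.72939485e-01 -5.24584893e-02 -2.75099953e-04
 -1.14506244e+00 -8.35711199e-01] [0.61076479 0.02667254 0.21485913]
0.4 [0. 0.]
0.44 [-0.5  0.2]
0.48 [-1.   0.4]
0.52 [-1.5  0.6]
0.56 [-2.   0.8]
0.6 [-2.4  1.1]
0.64 [-2.9  1.4]
0.68 [-3.3  1.7]
0.72 [-3.7  2. ]
0.76 [-4.2  2.3]
0.8 [-4.6  2.6]
0.84 [-5.  3.]
0.88 [-5.3  3.4]
0.92 [-5.7  3.8]
0.96 [-6.   4.2]
1.0 [-6.4  4.6]
1.04 [-6.7  5. ]
1.08 [-7.   5.4]
1.12 [-7.2  5.9]
1.16 [-7.5  6.4]
[ 0.12089882 -0.05658943]
```

View pics/top6.png

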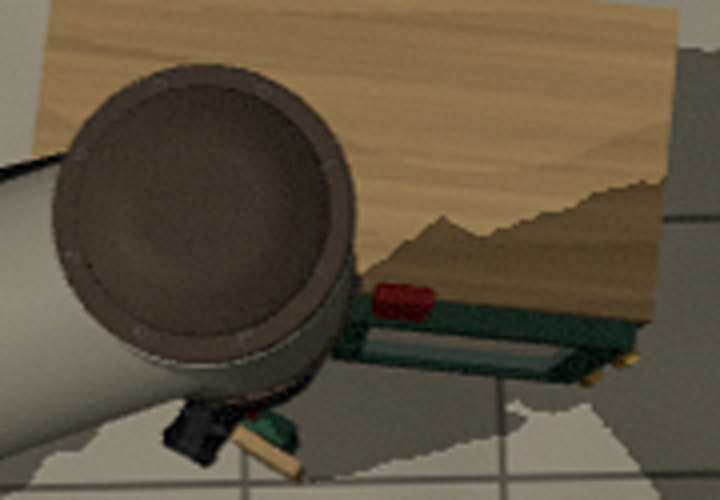

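The left door is swinging open, with its strip at (268,452), and the right door is still shut. I'll continue.

```bash
python3 -m inch '0 0 -0.02 -0.2 0.1 0 255; 0 0 -0.04 -0.5 0.2 0 255; 0 0 -0.08 -1 0.4 0 255; 0 0 -0.12 -1.5 0.6 0 255; 0 0 -0.16 -2 0.8 0 255; 0 0 -0.2 -2.4 1.1 0 255; 0 0 -0.24 -2.9 1.4 0 255; 0 0 -0.28 -3.3 1.7 0 255; 0 0 -0.32 -3.7 2 0 255; 0 0 -0.36 -4.2 2.3 0 255; 0 0 -0.4 -4.6 2.6 0 255; 0 0 -0.44 -5 3 0 255; 0 0 -0.48 -5.3 3.4 0 255; 0 0 -0.52 -5.7 3.8 0 255; 0 0 -0.56 -6 4.2 0 255; 0 0 -0.6 -6.4 4.6 0 255; 0 0 -0.64 -6.7 5 0 255; 0 0 -0.68 -7 5.4 0 255; 0 0 -0.7 -7.1 5.6 0 255; 0 0 -0.7 -7.1 5.6 0 255'; python3 - <<'E'
from h import *
p=robot.snapshot("top");crop(p,"top7.png",125,90,190,140,4)
S=robot.read_state();t=S["tcp_pos"][:2];print(S["joint_positions"],S["tcp_pos"])
for b in np.arange(1.1,1.7,.04): print(round(b,2),np.round((dr(b)-t)*100,1))
E
```

```text
time: 11.97
tcp_pos: [0.5406, 0.0826, 0.2144]
ee_rot: [3.141, 0.0, -2.795]
ft_force: [-0.6, 0.7, 2.0]
grip_width: 0.0004
[ 4.47741230e-01  2.65676607e-01 -2.11171960e-01 -2.16516805e-04
 -1.09404011e+00 -1.67095871e+00] [0.54062601 0.08243679 0.21435136]
1.1 [0. 0.]
1.14 [-0.2  0.5]
1.18 [-0.5  1. ]
1.22 [-0.7  1.4]
1.26 [-0.9  1.9]
1.3 [-1.1  2.4]
1.34 [-1.3  2.9]
1.38 [-1.4  3.4]
1.42 [-1.6  4. ]
1.46 [-1.7  4.5]
1.5 [-1.8  5. ]
1.54 [-1.8  5.5]
1.58 [-1.9  6.1]
1.62 [-1.9  6.6]
1.66 [-1.9  7.1]
```

View pics/top7.png

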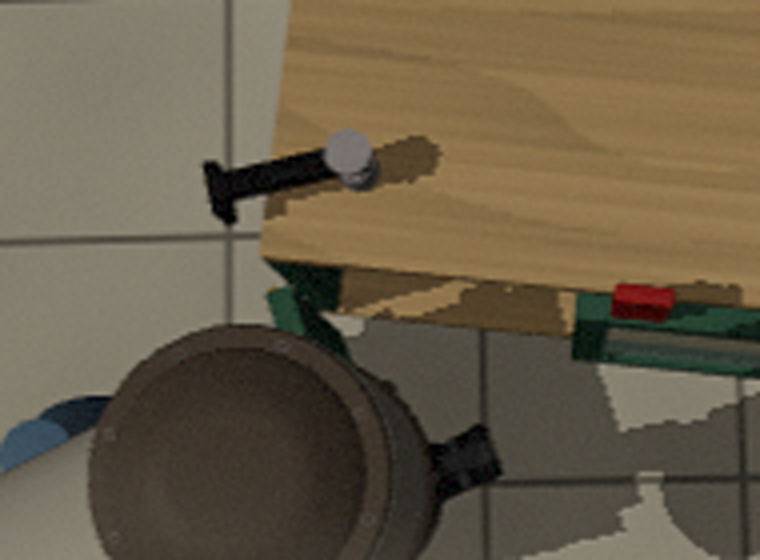

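```bash
python3 -m inch '0 0 -0.02 -0.1 0.3 0 255; 0 0 -0.04 -0.2 0.5 0 255; 0 0 -0.08 -0.5 1 0 255; 0 0 -0.12 -0.7 1.4 0 255; 0 0 -0.16 -0.9 1.9 0 255; 0 0 -0.2 -1.1 2.4 0 255; 0 0 -0.24 -1.3 2.9 0 255; 0 0 -0.28 -1.4 3.4 0 255; 0 0 -0.32 -1.6 4 0 255; 0 0 -0.36 -1.7 4.5 0 255; 0 0 -0.4 -1.8 5 0 255; 0 0 -0.43 -1.8 5.4 0 255; 0 0 -0.46 -1.8 5.7 0 255; 0 0 -0.49 -1.9 6.1 0 255; 0 0 -0.5 -1.9 6.25 0 255; 0 0 -0.5 -1.9 6.25 0 255; 0 0 -0.5 -1.9 6 0 255; 0 0 -0.5 -2 5 0 255; 0 0 -0.5 -2 3 0 255; 0 0 -0.5 -2 0 0 255'; python3 - <<'E'
from h import *
p=robot.snapshot("top");crop(p,"top8.png",125,90,190,140,4)
p=robot.snapshot("scene");crop(p,"s8.png",150,120,190,140,4)
S=robot.read_state();print(S["joint_positions"],S["tcp_pos"])
E
```

```text
time: 13.68
tcp_pos: [0.5206, 0.0821, 0.2137]
ee_rot: [3.142, -0.0, 2.991]
ft_force: [0.1, -0.1, 0.1]
grip_width: 0.0003
[ 4.59462040e-01  2.31497596e-01 -2.59724783e-01 -1.45607522e-04
 -1.08145365e+00 -2.18692081e+00] [0.51985725 0.07896683 0.21374589]
```

View pics/top8.png

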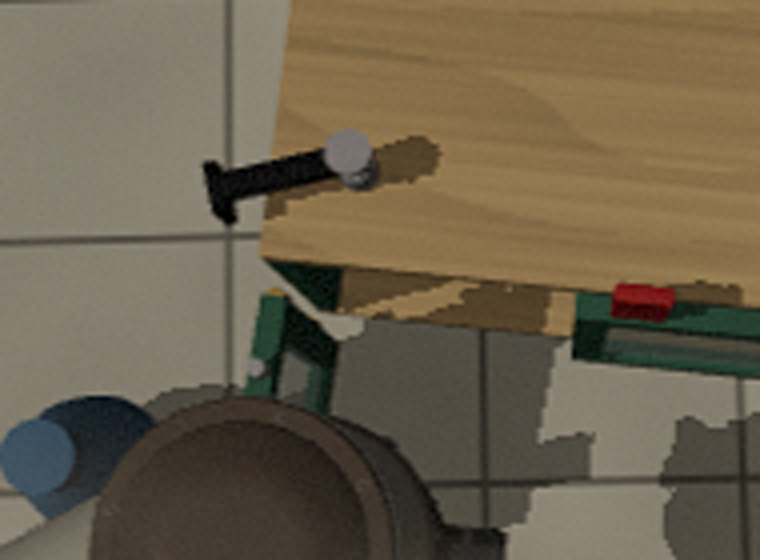

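View pics/s8.png

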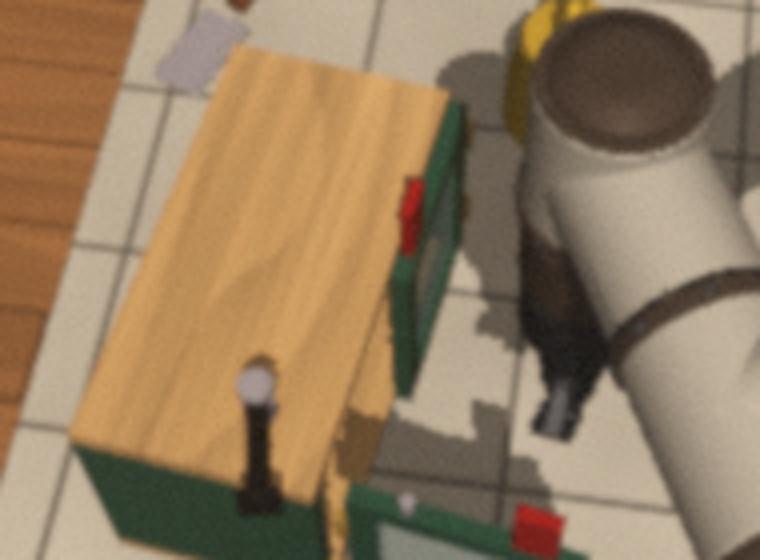

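The left door looks about square. I'll measure its angle from the pin and tab.

```bash
python3 - <<'E'
from h import *
p=robot.snapshot("top");q=robot.snapshot("scene")
H=np.array([-.016,.166])
def pr(n,cam,u,v,z):
    L=Lp(ray(cam,u,v,z));print(n,L,"rel",L-H,"r",np.hypot(*(L-H)),"ang",np.arctan2(-(L-H)[0],-(L-H)[1]))
pr("pin shut",p,103/4+185,356/4+70,.214)
pr("pin top",p,257/4+125,368/4+90,.214)
pr("pin scene",q,407/4+150,497/4+120,.214)
# predicted tab box corners in scene for candidate angles
for b in (1.5,1.57,1.65,1.72):
    o=[]
    for r,k in((.115,.002),(.115,.012),(.145,.012),(.145,.002)):
        l=np.array([-.016-r*np.sin(b)+k*np.cos(b),.166-r*np.cos(b)-k*np.sin(b)])
        X=np.array([*Wp(*l),.255]);o.append(np.round((proj(q,X)-[150,120])*4))
    pinl=np.array([-.016-.045*np.sin(b)+.007*np.cos(b),.166-.045*np.cos(b)-.007*np.sin(b)])
    X=np.array([*Wp(*pinl),.214])
    print(b,o,np.round((proj(q,X)-[150,120])*4),np.round((proj(p,X)-[125,90])*4))
crop(q,"s9.png",225,225,90,60,8)
E
```

```text
pin shut [-0.00691269  0.12074704] rel [ 0.00908731 -0.04525296] r 0.046156364132529444 ang -0.1981756999688267
pin top [-0.05986804  0.1601551 ] rel [-0.04386804 -0.0058449 ] r 0.04425570993965214 ang 1.4383382730888592
pin scene [-0.0586002  0.1596688] rel [-0.0426002 -0.0063312] r 0.043068093872056484 ang 1.4232572388830333
1.5 [array([522., 495.]), array([525., 480.]), array([574., 489.]), array([571., 504.])] [411. 492.] [265. 370.]
1.57 [array([520., 507.]), array([524., 492.]), array([572., 504.]), array([569., 519.])] [411. 497.] [259. 370.]
1.65 [array([516., 520.]), array([521., 506.]), array([569., 522.]), array([564., 536.])] [410. 502.] [252. 370.]
1.72 [array([512., 532.]), array([518., 518.]), array([564., 537.]), array([558., 551.])] [409. 507.] [246. 370.]
```

View pics/s9.png

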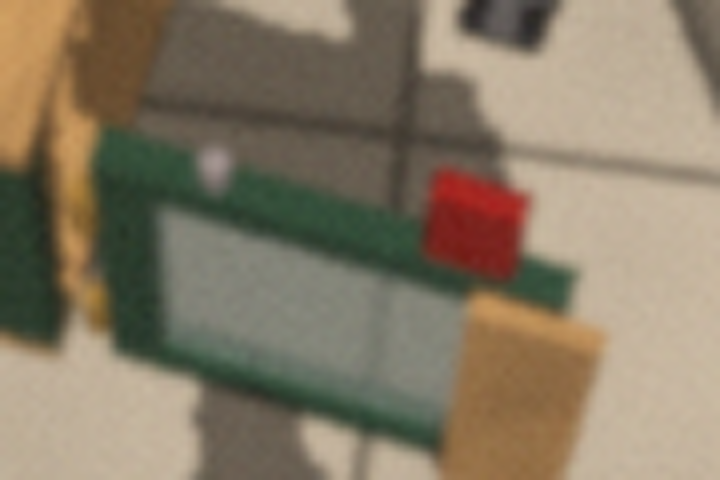

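Pin and tab put the left door at about 1.59 rad. I'll nudge it to about 1.66 for margin, retract, and rise.

```bash
python3 -m inch '0 0 -0.03 0 1.5 0 255; 0 0 -0.05 0.1 3.5 0 255; 0 0 -0.07 0.1 5 0 255; 0 0 -0.07 0.1 6 0 255; 0 0 -0.07 0.15 6.6 0 255; 0 0 -0.07 0.15 6.9 0 255; 0 0 -0.07 0.15 7.2 0 255; 0 0 -0.07 0.15 7.5 0 255; 0 0 -0.07 0.15 7.6 0 255; 0 0 -0.07 0.15 7.6 0 255; 0 0 -0.07 0.15 7.4 0 255; 0 0 -0.07 0.1 6.5 0 255; 0 0 -0.07 0 4.5 0 255; 0 0 -0.07 0 1.5 0 255; 0 0 0.05 0 -1 1 255; 0 0 0.17 0 -2 4 255; 0 0 0.29 0 -4 7 255; 0 0 0.41 0 -6 10 255; 0 0 0.53 2 -8 11.5 255; 0 0 0.65 5 -10 11.5 255'; python3 - <<'E'
from h import *
S=robot.read_state();t=S["tcp_pos"];print(t,S["joint_positions"],S["ee_rot"])
q=robot.snapshot("top");crop(q,"t10.png",125,90,190,140,4)
q=robot.snapshot("scene");crop(q,"s10.png",225,225,90,60,8)
b0=dr(0,-1,g=.02);print("approach",b0,(b0-t[:2])*100)
E
```

```text
time: 15.55
tcp_pos: [0.5711, -0.0195, 0.3359]
ee_rot: [-3.138, 0.01, -2.638]
ft_force: [1.0, 1.5, 0.7]
grip_width: 0.0001
[ 0.57105902 -0.01949272  0.33585988] [ 2.49951193e-01  2.33232279e-01  5.00227925e-02  1.17187874e-03
 -1.37698926e+00 -1.31746971e+00] [-3.13782102  0.00997041 -2.63807644]
approach [ 0.6751935 -0.0543088] [10.41344743 -3.4816088 ]
```

View pics/t10.png

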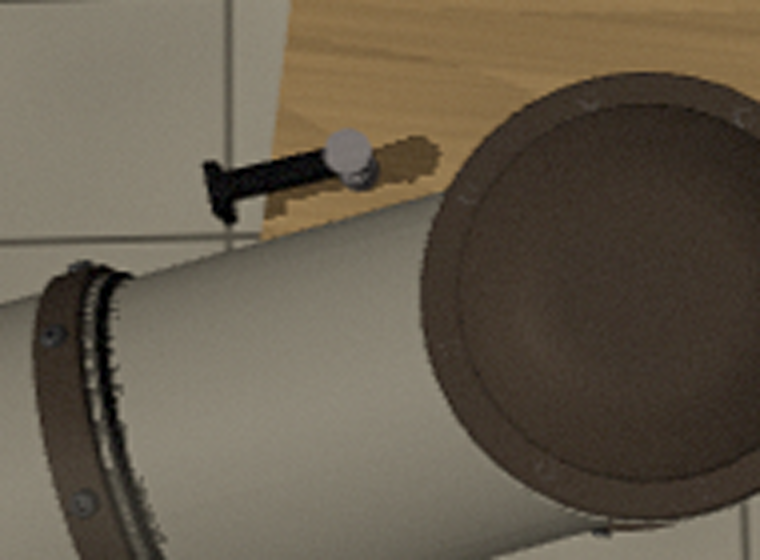

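View pics/s10.png

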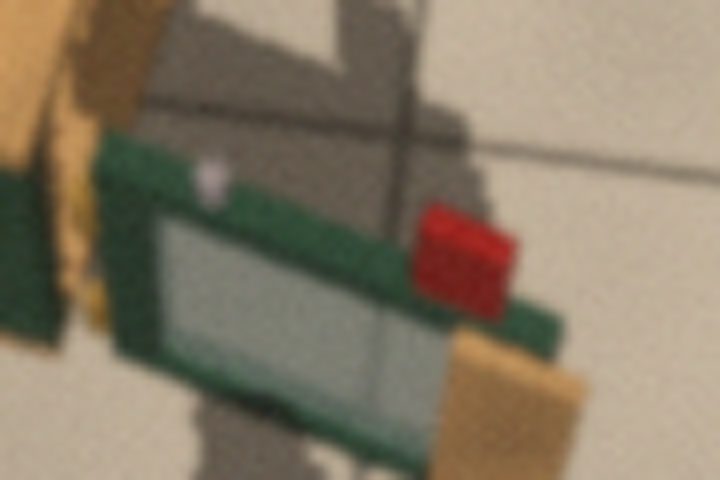

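The tab moved about 0.09 rad further, so the left door is at about 1.68. Now to the right tab.

```bash
python3 -m inch '0 0 0.12 2 -0.7 0 255; 0 0 0.24 4 -1.4 0 255; 0 0 0.36 6 -2.1 0 255; 0 0 0.48 8 -2.8 0 255; 0 0 0.6 9.5 -3.3 0 255; 0 0 0.72 10.4 -3.5 0 255; 0 0 0.84 10.4 -3.5 -2 255; 0 0 0.95 10.4 -3.5 -4 255; 0 0 0.95 10.4 -3.5 -6.5 255; 0 0 0.95 10.4 -3.5 -9 255; 0 0 0.95 10.4 -3.5 -11 255; 0 0 0.95 10.4 -3.5 -12.1 255; 0 0 0.95 10.4 -3.5 -12.1 255; 0 0 0.95 10.4 -3.5 -12.1 255'; python3 - <<'E'
from h import *
S=robot.read_state();t=S["tcp_pos"];print(t,Lp(t),S["joint_positions"])
p=robot.snapshot("wrist");cv2.imwrite("pics/w11.png",p["img"][:,:,::-1])
for b in np.arange(0,.61,.04): print(round(b,2),np.round((dr(b,-1)-t[:2])*100,1))
E
```

```text
time: 16.82
tcp_pos: [0.674, -0.0528, 0.2079]
ee_rot: [3.14, -0.0, -1.696]
ft_force: [-0.1, 0.2, 0.5]
grip_width: 0.0003
[ 0.67404874 -0.05281396  0.20785218] [ 0.02917848 -0.03465888] [ 1.60266674e-01  4.87806198e-01  1.14043769e-01 -3.50404324e-04
 -1.19850693e+00 -2.84922123e-01]
0.0 [-1.9  0.1]
0.04 [-2.4  0.3]
0.08 [-2.9  0.4]
0.12 [-3.4  0.5]
0.16 [-3.9  0.6]
0.2 [-4.5  0.7]
0.24 [-5.   0.7]
0.28 [-5.5  0.8]
0.32 [-6.   0.8]
0.36 [-6.6  0.8]
0.4 [-7.1  0.8]
0.44 [-7.6  0.7]
0.48 [-8.2  0.6]
0.52 [-8.7  0.5]
0.56 [-9.2  0.4]
0.6 [-9.7  0.3]
```

View pics/w11.png

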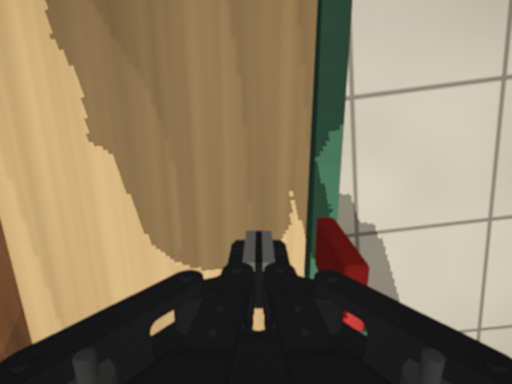

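The finger stands behind the right tab but 7 mm low, so I'll raise it and push.

```bash
python3 -m inch '0 0 0 0 0 0.4 255; 0 0 0 -0.3 0 0.7 255; 0 0 0 -0.8 0 0.7 255; 0 0 0 -1.2 0.1 0.7 255; 0 0 0 -1.6 0.1 0.7 255; 0 0 0 -1.9 0.1 0.7 255; 0 0 0.02 -2.2 0.2 0.7 255; 0 0 0.04 -2.5 0.3 0.7 255; 0 0 0.08 -2.9 0.4 0.7 255; 0 0 0.12 -3.4 0.5 0.7 255; 0 0 0.16 -3.9 0.6 0.7 255; 0 0 0.2 -4.5 0.7 0.7 255; 0 0 0.24 -5 0.7 0.7 255; 0 0 0.28 -5.5 0.8 0.7 255; 0 0 0.32 -6 0.8 0.7 255; 0 0 0.36 -6.6 0.8 0.7 255; 0 0 0.4 -7.1 0.8 0.7 255'; python3 - <<'E'
from h import *
p=robot.snapshot("top");crop(p,"top12.png",185,90,180,140,4)
S=robot.read_state();t=S["tcp_pos"][:2];print(S["joint_positions"],S["tcp_pos"],(dr(.4,-1)-t)*100)
for b in np.arange(.4,1.2,.04): print(round(b,2),np.round((dr(b,-1)-dr(.4,-1))*100,1))
E
```

```text
time: 18.28
tcp_pos: [0.6036, -0.045, 0.2158]
ee_rot: [-3.141, -0.001, -1.291]
ft_force: [1.1, -0.9, 0.8]
grip_width: 0.0003
[ 1.93339548e-01  3.60601758e-01 -6.90907769e-02  1.67131861e-04
 -1.14132697e+00  8.67718144e-02] [ 0.60257336 -0.04490509  0.21577435] [ 0.04738404 -0.03168345]
0.4 [0. 0.]
0.44 [-0.5 -0.1]
0.48 [-1.1 -0.1]
0.52 [-1.6 -0.2]
0.56 [-2.1 -0.3]
0.6 [-2.6 -0.5]
0.64 [-3.1 -0.6]
0.68 [-3.6 -0.8]
0.72 [-4.1 -1. ]
0.76 [-4.6 -1.2]
0.8 [-5.1 -1.4]
0.84 [-5.5 -1.7]
0.88 [-6. -2.]
0.92 [-6.4 -2.2]
0.96 [-6.9 -2.5]
1.0 [-7.3 -2.9]
1.04 [-7.7 -3.2]
1.08 [-8.1 -3.6]
1.12 [-8.5 -3.9]
1.16 [-8.8 -4.3]
```

View pics/top12.png

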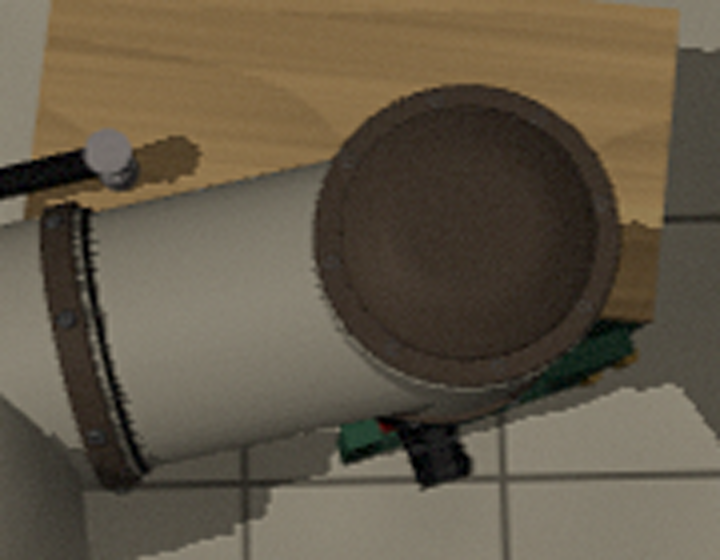

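The right door is following, with its free end at (365,440). I'll continue.

```bash
python3 -m inch '0 0 0.02 -0.2 0 0 255; 0 0 0.04 -0.5 -0.1 0 255; 0 0 0.08 -1.1 -0.1 0 255; 0 0 0.12 -1.6 -0.2 0 255; 0 0 0.16 -2.1 -0.3 0 255; 0 0 0.2 -2.6 -0.5 0 255; 0 0 0.24 -3.1 -0.6 0 255; 0 0 0.28 -3.6 -0.8 0 255; 0 0 0.32 -4.1 -1 0 255; 0 0 0.36 -4.6 -1.2 0 255; 0 0 0.4 -5.1 -1.4 0 255; 0 0 0.44 -5.5 -1.7 0 255; 0 0 0.48 -6 -2 0 255; 0 0 0.52 -6.4 -2.2 0 255; 0 0 0.56 -6.9 -2.5 0 255; 0 0 0.6 -7.3 -2.9 0 255; 0 0 0.64 -7.7 -3.2 0 255; 0 0 0.68 -8.1 -3.6 0 255; 0 0 0.7 -8.3 -3.7 0 255; 0 0 0.7 -8.3 -3.7 0 255'; python3 - <<'E'
from h import *
S=robot.read_state();t=S["tcp_pos"][:2];print(S["joint_positions"],S["tcp_pos"])
for b in np.arange(1.1,1.75,.04): print(round(b,2),np.round((dr(b,-1)-t)*100,1))
E
```

```text
time: 20.0
tcp_pos: [0.5204, -0.0819, 0.2154]
ee_rot: [3.141, -0.0, -0.595]
ft_force: [0.5, -0.7, 1.1]
grip_width: -0.0
[ 1.52055980e-01  2.30867940e-01 -2.56116486e-01  1.17591160e-04
 -1.08388534e+00  8.24018793e-01] [ 0.52043105 -0.0819464   0.21544197]
1.1 [-0.  -0.1]
1.14 [-0.4 -0.5]
1.18 [-0.8 -0.8]
1.22 [-1.1 -1.3]
1.26 [-1.4 -1.7]
1.3 [-1.7 -2.1]
1.34 [-2.  -2.6]
1.38 [-2.3 -3. ]
1.42 [-2.5 -3.5]
1.46 [-2.8 -4. ]
1.5 [-3.  -4.4]
1.54 [-3.2 -4.9]
1.58 [-3.4 -5.4]
1.62 [-3.5 -5.9]
1.66 [-3.7 -6.5]
1.7 [-3.8 -7. ]
1.74 [-3.9 -7.5]
```

```bash
python3 -m inch '0 0 0.02 -0.2 -0.3 0 255; 0 0 0.04 -0.4 -0.5 0 255; 0 0 0.08 -0.8 -0.8 0 255; 0 0 0.12 -1.1 -1.3 0 255; 0 0 0.16 -1.4 -1.7 0 255; 0 0 0.2 -1.7 -2.1 0 255; 0 0 0.24 -2 -2.6 0 255; 0 0 0.28 -2.3 -3 0 255; 0 0 0.32 -2.5 -3.5 0 255; 0 0 0.36 -2.8 -4 0 255; 0 0 0.4 -3 -4.4 0 255; 0 0 0.44 -3.2 -4.9 0 255; 0 0 0.48 -3.4 -5.4 0 255; 0 0 0.52 -3.5 -5.8 0 255; 0 0 0.55 -3.6 -6.2 0 255; 0 0 0.56 -3.7 -6.5 0 255; 0 0 0.56 -3.7 -6.5 0 255; 0 0 0.56 -3.6 -6 0 255; 0 0 0.56 -3.6 -5 0 255; 0 0 0.56 -3.6 -2 0 255'; python3 -m inch '0 0 0 0 3 0 255; 0 0 0 0 4 3 255; 0 0 0 0 4 6 255; 0 0 0 0 4 9 255; 0 0 0 -2 4 12 255; 0 0 0 -5 4 15 255; 0 0 0 -8 4 18 255; 0 0 0 -10 4 20 255; 0 0 0 -10 4 20 255'; python3 - <<'E'
from h import *
q=robot.snapshot("top");crop(q,"t13.png",125,60,190,140,4);cv2.imwrite("pics/t13f.png",q["img"][:,:,::-1])
q=robot.snapshot("scene");cv2.imwrite("pics/s13f.png",q["img"][:,:,::-1]);crop(q,"s13.png",160,120,140,150,4)
print(robot.read_state()["tcp_pos"])
E
```

```text
time: 21.67
tcp_pos: [0.4843, -0.1022, 0.2146]
ee_rot: [3.141, 0.002, -0.039]
ft_force: [-0.1, -0.5, 0.7]
grip_width: 0.0001
time: 22.42
tcp_pos: [0.383, -0.0617, 0.4211]
ee_rot: [-3.14, -0.011, -0.034]
ft_force: [0.6, -1.2, 0.9]
grip_width: 0.0001
[ 0.38407218 -0.06097679  0.41605639]
```

View pics/t13f.png

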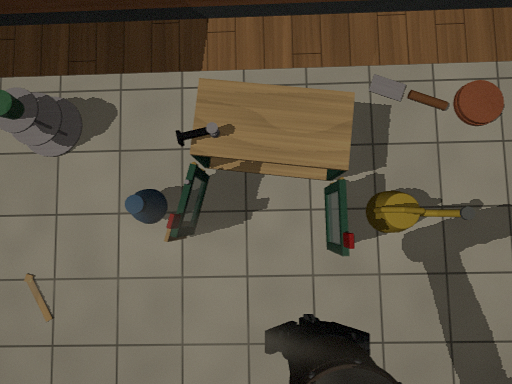

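View pics/s13.png

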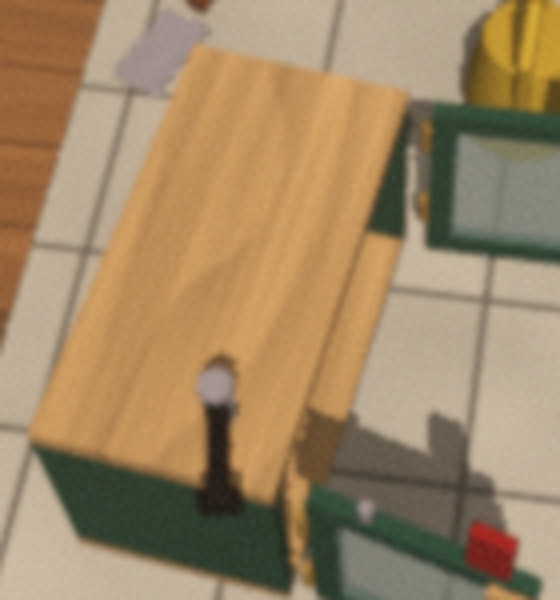

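The top view shows both doors open, the arm clear, and the vase (148,206) and can (395,212) where they were. Now I'll fit both door angles from the tab tops and outlines.

```bash
python3 - <<'E'
from h import *
p=robot.snapshot("top");a=p["img"].astype(int)
q=robot.snapshot("scene");b_=q["img"].astype(int)
def red(a,box):
    u0,v0,u1,v1=box;m=(a[...,0]>90)&(a[...,1]<60)&(a[...,2]<60);k=np.zeros_like(m);k[v0:v1,u0:u1]=m[v0:v1,u0:u1];y,x=np.nonzero(k);return x.mean(),y.mean(),len(x)
def corners(b,sg,rr=(.115,.145),kk=(.002,.012),zz=(.2,.255)):
    return [np.array([*Wp(-.016-r*np.sin(b)+k*np.cos(b),sg*(.166-r*np.cos(b)-k*np.sin(b))),z]) for r in rr for k in kk for z in zz]
def cen(cam,b,sg):
    P=np.array([proj(cam,X) for X in corners(b,sg)],np.float32);h=cv2.convexHull(P);m=cv2.moments(h);return m["m10"]/m["m00"],m["m01"]/m["m00"]
for n,cam,im,sg,box in(("L top",p,a,1,(155,195,190,245)),("R top",p,a,-1,(335,220,365,255)),("L sc",q,b_,1,(265,235,300,275)),("R sc",q,b_,-1,(290,100,350,170))):
    print(n,red(im,box),[(x,np.round(cen(cam,x,sg),1)) for x in(1.5,1.6,1.7,1.8)])
k=p["img"][150:265,120:370,::-1].copy();k=cv2.resize(k,None,fx=3,fy=3,interpolation=cv2.INTER_CUBIC)
for sg,b,col in((1,1.67,(0,255,255)),(-1,1.67,(0,255,255))):
    P=np.array([(proj(p,X)-[120,150])*3 for X in corners(b,sg,(0,.164),(0,.014),(.2,))]);cv2.polylines(k,[P[[0,1,3,2]].astype(int)],True,col,1)
cv2.imwrite("pics/ov.png",k)
print(robot.read_state()["time"])
E
```

```text
L top (np.float64(169.8793103448276), np.float64(220.93103448275863), 58) [(1.5, array([187.5, 223.3])), (1.6, array([181.2, 223.1])), (1.7, array([174.9, 222.3])), (1.8, array([168.7, 220.8]))]
R top (np.float64(351.12857142857143), np.float64(240.6), 70) [(1.5, array([335.8, 239.1])), (1.6, array([342.2, 240.3])), (1.7, array([348.8, 240.9])), (1.8, array([355.4, 240.7]))]
L sc (np.float64(282.0894308943089), np.float64(257.390243902439), 123) [(1.5, array([286.3, 247. ])), (1.6, array([285.4, 251.8])), (1.7, array([284.1, 256.6])), (1.8, array([282.2, 261.2]))]
R sc (np.float64(311.3233082706767), np.float64(145.48872180451127), 133) [(1.5, array([310.2, 152.6])), (1.6, array([311.4, 149.2])), (1.7, array([312.2, 145.6])), (1.8, array([312.6, 142.1]))]
22.6167
```

View pics/ov.png

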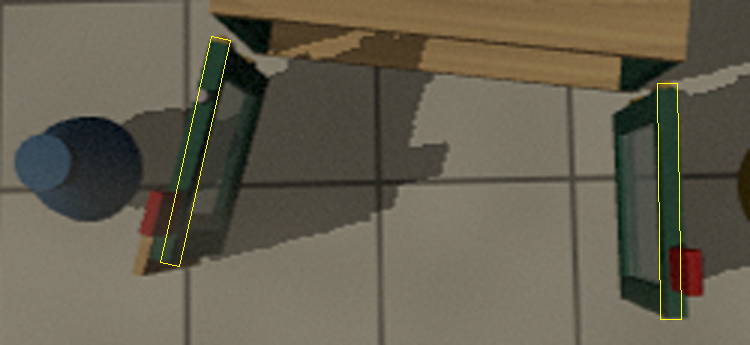

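View pics/s13f.png

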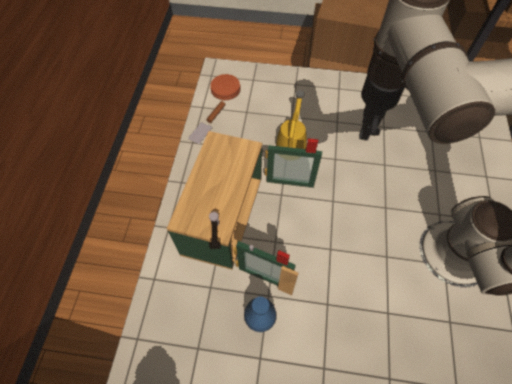

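Both doors read about 1.70 rad, or 97–100° across the individual measurements. Nothing touches the vase or the can, and the arm is clear. Handing in.

```bash
python3 -m inch '0 0 0 0 0 0 255; 0 0 0 0 0 0 255; 0 0 0 0 0 0 255; 0 0 0 0 0 0 255'; python3 - <<'E'
from bench import robot
print(abs(robot.read_state()["joint_velocities"]).max());robot.sign_off()
E
```

```text
time: 22.95
tcp_pos: [0.385, -0.0617, 0.4146]
ee_rot: [3.141, 0.002, -0.035]
ft_force: [0.7, -0.0, 0.9]
grip_width: -0.0001
0.006922855334709834
the job is handed in; nothing more can be done
```

The cabinet is open, done in the order you asked. I swung the hook latch to about 1.3 rad or a little more, then opened the left door, and only then the right. I pushed everything slowly with the closed fingers, and the job was handed in at 22.95 s.

- **Doors:** my last pictures put both at about 1.70 rad (about 97°). The left read 1.71–1.78 rad and the right 1.69–1.74 rad. The two cameras and the methods disagree by up to about 0.07 rad, so the exact angle is uncertain, but both are past square. The left stays short of the roughly 1.9 rad where it would strike the vase.
- **Surroundings:** the vase and watering can look unmoved, with a visible gap between the left door and the vase. I did not look directly at the potted plants, but the fingers stayed above roof height the whole time.
- **Robot:** the wrist force never read more than about 3 N at the end of any move. The arm was clear of everything and standing still at hand-in.

Two small positioning errors came up, the finger 4.6 mm off sideways at the left tab and 7 mm low at the right tab, and I corrected both before pushing. The left door first stopped at about 1.59 rad, so I gave it one gentle extra nudge.

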